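Load a lens under the inspection camera

ROBOT

A 7-joint arm with a two-finger parallel gripper is mounted at the origin on the work surface. World frame = base frame: x ahead of the robot, y to its left, z up, the work surface at z = 0. Lengths are in m, angles in rad, forces in N, time in s.
With the tool pointing down it reaches from about 0.4 to 0.925 m from the base axis. Payload 5.6 kg.
Tool frame: the origin (TCP) lies midway between the tips of the shut fingers; the grasp point (between the pads) lies 19 mm behind it; z points along the fingers, y is the line along which they close (so a half turn about z gives the same grasp; the last joint's range is limited). The gripper opens to 85 mm and grips with 20 to 120 N. Pads are 22 mm wide; open, the fingers measure 114 mm over their backs; the gripper's body (76 mm by 85 mm) begins 54 mm behind the grasp point. The pads swing forward as they close: fully open they stand 13 mm farther back than shut.
Start: joints at [-1.157, 0.468, -0.012, 1.603, 0.006, 1.071, -0.056], TCP at [0.287, 0.583, 0.231] pointing down, gripper open.
Joint ranges: [-2.53, 2.53], [-0.31, 2.02], [-1.57, 1.55], [0.28, 2.44], [-1.29, 4.43], [0.15, 1.84], [-2.92, 2.92]. Speed limits (rad/s): [2.57, 2.57, 3.14, 3.14, 3.14, 3.14, 3.14].

INTERFACE

Orientations are given as a unit quaternion [w, x, y, z].
In Python, from plant import r gives the robot as it stands.
- The arm moves only by the tool carry_out, never from a script. Its argument "moves" is a list of rows, each a list of 7 numbers: the turn, a rotation vector about the world's x, y, z in degrees, then the shift along the world's x, y, z in m, then the finger opening in m, from 0 to 0.0854. A call has 1 to 12 rows; each row is the pose to reach, as a shift and turn from the pose commanded when the call began; what a row does not reach only later rows make up. A row lasts 1/8 s, in which the tool goes at most 62.5 mm and 10.7 degrees, less where a joint would pass 70% of its speed; a pose out of reach is approached as far as the arm can. A call with a gripper value outside its range is refused whole. The fingers move at their own pace and stop on an object; the grip force is fixed at half the most. Time passes only in rows, so rows that repeat a pose let the fingers close. It gives the time, the measured TCP pose, the force, the opening and the grip force at its end, in the units of the state.
- r.sense(): the state, without advancing time (a new reading comes with each control period).
- r.camera(name): name is "scene" or "top" or "wrist"; returns a dict with "color" (384x512x3 uint8, red, green, blue), "z_map" (384x512 float32, m along the optical axis (not along the pixel's ray), 0 where there is no reading), "camera_matrix" (3x3 intrinsics, pixels), "extrinsics" (4x4, takes a point from world to camera coordinates); the wrist camera has in their place "mount" (4x4, takes a point from camera to tool coordinates, whose origin is the TCP and whose axes are the flange's). Camera axes: x right, y up, looking along -z (the intrinsics and any distortion apply to the point x, -y, -z); pixel columns grow to the right and rows downward; lengths in m; the calibration is good to about 2 mm. A picture is of the moment at which its call begins: read the wrist's pose just before it.
- r.finish_job(): hands the job in; it is judged then, once.
The state is a dict: "t": time; "joint_pos": joint angles; "joint_velocities": joint speeds; "joint_efforts": joint torques, N m; "position": TCP position; "tcp_rot": TCP orientation; "contact_force": force on the tool from outside, world axes, zero at the start; "ft_torque": the same for the moment, N m; "width": opening from 0.0 (shut) to 1.0 (fully open); "grip_force": force on a finger pad.
Only numpy, scipy, OpenCV 4.12 (cv2) and the standard library are available. Lean on these libraries where they do the work, as an engineer would, in place of code of your own. Each camera call takes 0.05 s, during which the arm holds its last target. There are 200 camera calls.

TASK

Take the tall stepped lens (the one with a wide foot and a narrower barrel) out of the grey tray and stand it upright on its wide foot in the middle of the round white pad of the inspection slide, and let go of it. Then push the slide (it has a black handle) gently all the way in under the camera, so that the lens rides along still standing on the pad. Do not drop the lens or tip it over, and leave the other things in the tray and on the bench where they are.

Things in the scene. Friction and masses are not known exactly. Their poses are not given: they have to be found in the camera images.
- lens: the lens to load: stands upright in the tray; a black foot 44 mm in diameter and 30 mm high with a thin bright band, above it a bright metal barrel 32 mm in diameter up to 80 mm total height, glass on top; 0.11 to 0.23 kg. Origin at the centre of its underside, z up along its axis
- pad (a point): centre of the top face of the round white pad on the slide (flat, 90 mm in diameter, 4 mm above the slide's dark steel plate, about 32 mm above the bench); moves with the slide; its axes are those of the stand
- handle (a point): centre of the top face of the slide's handle, an upright black block 36 mm along the stand's x, 16 mm along the stand's y, 47 mm tall above the slide's plate (its top 75 mm above the bench), 140 mm from the pad's centre towards the stand's -y; moves with the slide
- slide (a joint): how far the slide is pushed in, m: 0 fully drawn out, 0.17 fully in against its stop; it slides along the stand's +y, takes about 2 N and stays where it is left; it starts drawn out, at 0 to 0.04
- stand: the inspection stand, fixed to the bench: black base plate 235 x 460 x 12 mm with two rails, a pole and the camera. Origin on the bench under the pad's centre at slide 0; its y axis is the direction in which the slide is pushed in. Base plate from x -75 to 160 mm, y -195 to 265 mm; pole 24 mm in diameter at x 120, y 170 mm, 342 mm tall, joined to the camera by an arm 220 to 250 mm high
- camera (a point): centre of the lower end of the camera (brass ring 60 mm in diameter, then black tube and a red body up to 314 mm) that points down, 165 mm above the bench; the pad's centre is below it when the slide is fully in
- tray: grey open tray 260 (x) x 210 (y) x 35 mm, floor and walls 5 mm thick, fixed; four upright things stand in it in any order, one near each corner, about 120 mm (x) and 96 mm (y) apart. Origin at the centre of its underside
- short_lens: a shorter stepped lens, upright in the tray, to be left alone: black foot 44 mm in diameter, 24 mm high, bright metal barrel 32 mm in diameter, 48 mm total height. Origin at the centre of its underside
- tube: a plain straight bright metal tube, upright in the tray, to be left alone: 36 mm in diameter, 80 mm tall. Origin at the centre of its underside
- dropper: a small white plastic bottle with black cap, upright in the tray, to be left alone: 36 mm in diameter, 85 mm tall. Origin at the centre of its underside
- cap: a flat black lens cap lying in the middle of the tray, to be left alone: 38 mm in diameter, 8 mm high. Origin at the centre of its underside
- driver: a screwdriver 150 mm long lying on the bench to the robot's left, to be left alone. Origin in its middle, x along it
Mind the look-alikes: they are no part of the job. Leave any red or turquoise look-alike of the lens alone.

How it is judged:
By the outcome, as a careful person would: the job done as asked, in the order asked, and still so for the second after the job is handed in, with the robot touching nothing.
It also fails if it takes over 58 s, if anything falls off the work surface, if the arm or the gripper's body presses on something with over 40 N, if the wrist force passes 120 N, or if a joint passes its speed limit or range.

## Working session

There is one attempt and no reset: what is moved stays moved. The work goes in short steps, Python scripts to look and compute and a tool call to move; the robot and the scene stay as the last step left them, time stands still between calls to the robot, and variables do not carry over. Pictures are saved under pics/ and viewed, at most 10 in all, crops included, and the job is handed in when it is done.

Besides the shell and the picture viewer there is one more tool, called after "Request:" by a JSON object that holds its "api" and its "payload". carry_out: Moves the arm, as the interface text tells. Its arguments: {"type":"object","properties":{"moves":{"type":"array","items":{"type":"array","items":{"type":"number"}}}},"required":["moves"]}

```bash
mkdir -p pics; cat > h.py <<'E'
import numpy as np, cv2
from plant import r
def shot(n):
    c=r.camera(n); np.savez(f'pics/{n}.npz',**{k:v for k,v in c.items()}); return c
def cloud(c):
    K=c['camera_matrix']; z=c['z_map']; h,w=z.shape
    u,v=np.meshgrid(np.arange(w),np.arange(h))
    P=np.stack([(u-K[0,2])/K[0,0]*z,-(v-K[1,2])/K[1,1]*z,-z,np.ones_like(z)],-1)
    return (P@np.linalg.inv(c['extrinsics']).T)[...,:3]
E
python3 - <<'E'
from h import *
s=r.sense(); print(s)
for n in('top','scene'):
    c=shot(n); print(n,c['camera_matrix'],c['extrinsics'],c.keys())
    cv2.imwrite(f'pics/{n}.png',cv2.resize(c['color'][...,::-1],(768,576),interpolation=cv2.INTER_CUBIC))
E
```

```text
{'t': 0.0, 'joint_pos': array([-1.15702084,  0.46842169, -0.01159631,  1.60364399,  0.00601336,
        1.07136775, -0.05632149]), 'joint_velocities': array([ 3.85841688e-04, -5.22720665e-04,  9.71780142e-04,  1.24894642e-03,
       -2.51115161e-04,  5.07750937e-04,  8.58281841e-05]), 'joint_efforts': array([-1.74328593e-04, -5.32381189e+01,  2.15500809e-02, -2.51310754e+01,
        1.14625582e-02,  7.64017022e-03, -6.82361208e-07]), 'position': array([0.28650763, 0.58282406, 0.230301  ]), 'tcp_rot': array([-1.35814915e-04,  2.26448611e-01,  9.74022695e-01, -8.93026150e-04]), 'contact_force': array([ 0.27806101, -0.04151839,  0.44398823]), 'ft_torque': array([-0.01657339,  0.04536354,  0.00909563]), 'grip_force': 0.0, 'width': 1.005552466525518}
top [[370.27203283   0.         258.03709185]
 [  0.         370.27203283 190.40739671]
 [  0.           0.           1.        ]] [[-0.00779483 -0.99994929 -0.00637632 -0.04099928]
 [ 0.98104827 -0.00888175  0.19355983 -0.48269375]
 [-0.19360664 -0.00474671  0.98106775 -1.09808834]
 [ 0.          0.          0.          1.        ]] dict_keys(['color', 'z_map', 'camera_matrix', 'extrinsics'])
scene [[492.47632483   0.         257.27971033]
 [  0.         492.47632483 190.32940582]
 [  0.           0.           1.        ]] [[ 0.33708284  0.94145036 -0.00681005 -0.14291369]
 [-0.66714121  0.24395882  0.70385133  0.24552938]
 [ 0.66430246 -0.23271294  0.71031467 -1.75936957]
 [ 0.          0.          0.          1.        ]] dict_keys(['color', 'z_map', 'camera_matrix', 'extrinsics'])
```

View pics/top.png

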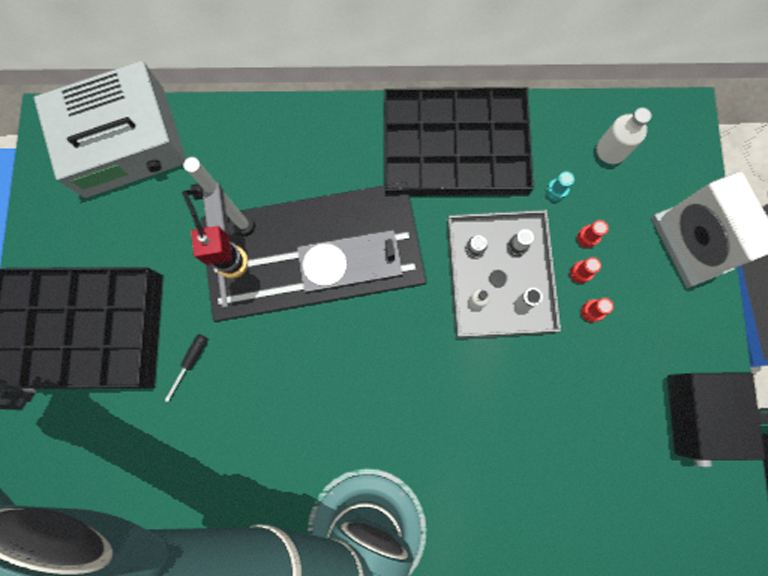

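View pics/scene.png

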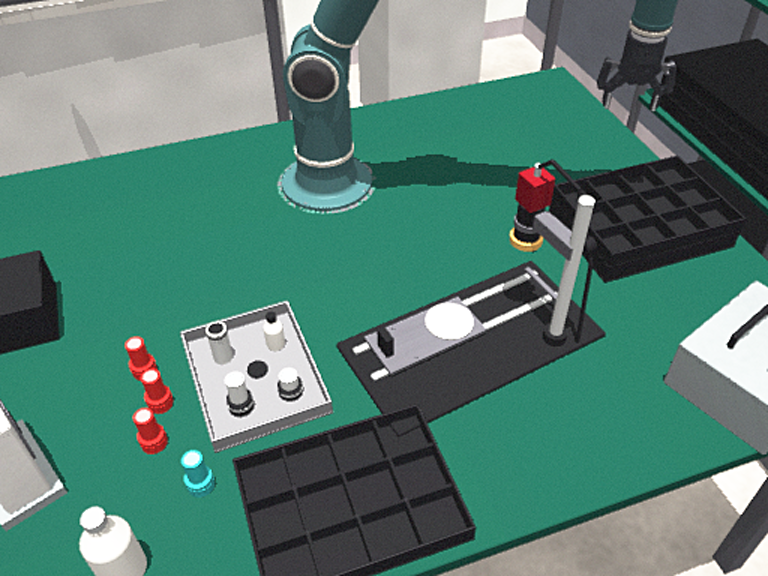

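Top view: the slide is in the middle (pad at 324,264, handle at 391,250) and is pushed left. The tray is at (500,275). In the scene view, the tall stepped lens is at (237,390), which is (522,240) in the top view. The short lens is beside it at (478,245) in the top view.

```bash
python3 - <<'E'
from h import *
for n in('top','scene'):
    c=dict(np.load(f'pics/{n}.npz')); W=cloud(c); col=c['color'].astype(int)
    def blob(name,m):
        k,l,st,ce=cv2.connectedComponentsWithStats(m.astype(np.uint8))
        for i in range(1,k):
            if st[i,4]>=12:
                p=W[l==i]; a,b=p.min(0),p.max(0); print(n,name,st[i,4],'mean',p.mean(0).round(4),'mid',((a+b)/2).round(4),'size',(b-a).round(3),'px',(ce[i]*1.5).round())
    X,Y,Z=np.moveaxis(W,-1,0)
    tray=(Y<-.02)&(Y>-.45)&(X>.4)&(X<.85) if 0 else (np.abs(Y+.25)<.17)&(np.abs(X-.6)<.2)
    blob('tall>.07',tray&(Z>.074)&(Z<.1)&(c['z_map']>0))
    blob('short',tray&(Z>.044)&(Z<.06))
    white=(col.min(-1)>190)&(Z>.022)&(Z<.045)&(Y>-.1)&(Y<.4)&(X>.3)&(X<.9)
    blob('pad',white)
    blob('handle',(Z>.066)&(Z<.085)&(Y>-.08)&(Y<.15)&(X>.4)&(X<.8))
    blob('camera',(Z>.155)&(Z<.18)&(Y>.1)&(Y<.5)&(X>.4)&(X<.8))
    pl=(Z>.02)&(Z<.034)&(Y>-.05)&(Y<.25)&(X>.45)&(X<.75)&(col.max(-1)<190)
    blob('plate',pl)
    if n=='top':
        b=((Z>.004)&(Z<.019)&(col.max(-1)<70)&(Y>-.1)&(Y<.4)&(X>.45)&(X<.85)).astype(np.uint8)
        p=W[b>0][:,:2].astype(np.float32); rc=cv2.minAreaRect(p); print('base',rc,cv2.boxPoints(rc))
        t=((Z>.025)&(Z<.045)&tray); p=W[t][:,:2].astype(np.float32); rc=cv2.minAreaRect(p); print('tray',rc,cv2.boxPoints(rc))
E
```

```text
top tall>.07 40 mean [ 0.6981 -0.4123  0.0804] mid [ 0.6975 -0.4117  0.0793] size [0.029 0.015 0.01 ] px [563. 179.]
top tall>.07 96 mean [ 0.5728 -0.3253  0.0847] mid [ 0.5737 -0.3261  0.0832] size [0.031 0.03  0.018] px [525. 237.]
top tall>.07 123 mean [ 0.4503 -0.3339  0.0849] mid [ 0.4511 -0.3348  0.0829] size [0.034 0.035 0.018] px [533. 296.]
top tall>.07 35 mean [ 0.4542 -0.2346  0.0886] mid [ 0.4538 -0.2352  0.085 ] size [0.015 0.018 0.017] px [483. 295.]
top short 20 mean [ 0.6909 -0.4099  0.0513] mid [ 0.6936 -0.4117  0.0519] size [0.019 0.016 0.016] px [558. 187.]
top short 86 mean [ 0.5707 -0.2358  0.0531] mid [ 0.5704 -0.2364  0.052 ] size [0.031 0.031 0.014] px [478. 243.]
top short 16 mean [ 0.5654 -0.3178  0.0513] mid [ 0.5694 -0.3208  0.0516] size [0.023 0.021 0.013] px [518. 245.]
top short 30 mean [ 0.4458 -0.2326  0.056 ] mid [ 0.4477 -0.2353  0.0529] size [0.02  0.034 0.014] px [480. 302.]
top short 17 mean [ 0.4433 -0.3235  0.0511] mid [ 0.4472 -0.3271  0.0519] size [0.028 0.021 0.014] px [524. 303.]
top pad 654 mean [0.5339 0.0877 0.0319] mid [0.5355 0.0882 0.
[... 2402 characters left out ...]
05  0.053 0.016] px [525. 244.]
scene camera 66 mean [0.6325 0.2596 0.1673] mid [0.6298 0.2621 0.1676] size [0.019 0.022 0.024] px [567. 283.]
scene camera 26 mean [0.6402 0.2959 0.1688] mid [0.6395 0.2981 0.1678] size [0.009 0.011 0.024] px [588. 280.]
scene plate 20 mean [0.4916 0.1248 0.0295] mid [0.4938 0.1231 0.0298] size [0.029 0.019 0.007] px [458. 302.]
scene plate 963 mean [0.5609 0.0202 0.0286] mid [0.5508 0.049  0.027 ] size [0.119 0.197 0.014] px [421. 342.]
scene plate 32 mean [0.6289 0.246  0.0277] mid [0.6277 0.246  0.0273] size [0.029 0.008 0.013] px [547. 336.]
scene plate 28 mean [ 0.7246 -0.045   0.0273] mid [ 0.7236 -0.046   0.0268] size [0.051 0.005 0.013] px [421. 422.]
```

Request:
{"api": "carry_out", "payload": {"moves": [[0,0,0,0,0,0.06,0.085],[0,0,0,-0.024,-0.044,0.12,0.085],[0,0,0,-0.046,-0.089,0.18,0.085],[0,0,-4,-0.032,-0.141,0.18,0.085],[0,0,-10.5,0.01,-0.181,0.18,0.085],[0,0,-17,0.054,-0.217,0.18,0.085],[0,0,-23.5,0.093,-0.258,0.18,0.085],[0,0,-30,0.128,-0.303,0.18,0.085],[0,0,-36.5,0.157,-0.352,0.18,0.085],[0,0,-43,0.18,-0.404,0.18,0.085],[0,0,-49.5,0.197,-0.458,0.18,0.085],[0,0,-56,0.208,-0.513,0.18,0.085]]}}

```text
t: 1.6
position: [0.495, 0.0685, 0.4109]
tcp_rot: [-0.0, 0.659, 0.752, -0.0]
contact_force: [1.0, 0.6, -0.8]
width: 0.994
grip_force: 0.0
```

Request:
{"api": "carry_out", "payload": {"moves": [[0,0,-5,0.01,-0.05,-0.02,0.085],[0,0,-9,0.02,-0.1,-0.045,0.085],[0,0,-14,0.03,-0.15,-0.07,0.085],[0,0,-19,0.04,-0.2,-0.095,0.085],[0,0,-24,0.05,-0.25,-0.12,0.085],[0,0,-29,0.06,-0.3,-0.145,0.085],[0,0,-34,0.07,-0.35,-0.17,0.085],[0,0,-37,0.08,-0.395,-0.19,0.085],[0,0,-37,0.08,-0.395,-0.19,0.085],[0,0,-37,0.08,-0.395,-0.19,0.085]]}}

```text
t: 2.85
position: [0.5746, -0.3242, 0.2208]
tcp_rot: [-0.001, 0.862, 0.506, -0.0]
contact_force: [-0.2, 0.4, 0.2]
width: 0.993
grip_force: 0.0
```

```bash
cat >> h.py <<'E'
def wcloud():
    from scipy.spatial.transform import Rotation as R
    s=r.sense(); c=r.camera('wrist'); q=s['tcp_rot']
    T=np.eye(4); T[:3,:3]=R.from_quat([q[1],q[2],q[3],q[0]]).as_matrix(); T[:3,3]=s['position']
    c['extrinsics']=np.linalg.inv(T@c['mount']); return s,c,cloud(c)
E
python3 - <<'E'
from h import *
s,c,W=wcloud(); print(s['position'],s['tcp_rot'])
m=(np.abs(W[...,2]-.085)<.006)&(c['z_map']>0)
k,l,st,ce=cv2.connectedComponentsWithStats(m.astype(np.uint8))
for i in range(1,k):
    if st[i,4]>30:
        p=W[l==i]; e,rad=cv2.minEnclosingCircle(p[:,:2].astype(np.float32)); print(st[i,4],ce[i],p.mean(0).round(4),np.round(e,4),round(rad,4),np.median(p[:,2]))
cv2.imwrite('pics/w1.png',c['color'][...,::-1])
E
```

```text
[ 0.57463453 -0.32416562  0.22079886] [-5.64905151e-04  8.62347186e-01  5.06317080e-01 -1.63231203e-04]
251 [ 82.20318725 151.84860558] [ 0.4618 -0.2338  0.0868] [ 0.4566 -0.2334] 0.0093 0.08791281074696267
1098 [256.58743169 178.11566485] [ 0.5755 -0.3232  0.0862] [ 0.5749 -0.3241] 0.016 0.08642710961029951
978 [433.20654397 198.65746421] [ 0.7003 -0.4159  0.0814] [ 0.7007 -0.4168] 0.0163 0.08138562193839663
1120 [144.04285714 246.49910714] [ 0.4551 -0.33    0.0858] [ 0.4524 -0.3324] 0.0186 0.08630530936474565
424 [344.96226415 300.81603774] [ 0.5892 -0.4752  0.0812] [ 0.5937 -0.4776] 0.0161 0.08133799886556739
676 [269.75887574 316.72928994] [ 0.5164 -0.456   0.0813] [ 0.5154 -0.4566] 0.0163 0.08137661173735736
584 [208.07363014 360.8989726 ] [ 0.4335 -0.4737  0.0813] [ 0.4327 -0.4745] 0.017 0.08130710769615379
```

View pics/w1.png

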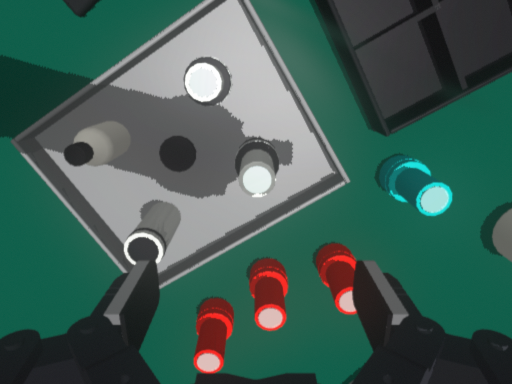

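The wrist picture shows the tall lens's glass at (256,178), which puts it at (0.575, -0.324), directly under the tool. The short lens, tube and dropper are clear of the fingers.

Request:
{"api": "carry_out", "payload": {"moves": [[0,0,0,0,0,-0.05,0.085],[0,0,0,0,0,-0.1,0.085],[0,0,0,0,0,-0.14,0.085],[0,0,0,0,0,-0.165,0.085],[0,0,0,0,0,-0.178,0.085],[0,0,0,0,0,-0.178,0.06],[0,0,0,0,0,-0.178,0.045],[0,0,0,0,0,-0.178,0.025],[0,0,0,0,0,-0.178,0.025],[0,0,0,0,0,-0.178,0.025],[0,0,0,0,0,-0.178,0.025],[0,0,0,0,0,-0.178,0.025]]}}

```text
t: 4.4
position: [0.5756, -0.325, 0.0448]
tcp_rot: [0.001, 0.862, 0.506, 0.001]
contact_force: [-1.0, 1.0, 6.5]
width: 0.359
grip_force: 59.1
```

Request:
{"api": "carry_out", "payload": {"moves": [[0,0,0,0,0,0.01,0.025],[0,0,0,0,0,0.03,0.025],[0,0,0,0,0,0.07,0.025],[0,0,0,0,0,0.11,0.025],[0,0,0,0,0,0.13,0.025],[0,0,0,0,0,0.13,0.025],[0,0,0,0,0,0.13,0.025]]}}

```text
t: 5.28
position: [0.574, -0.3239, 0.1718]
tcp_rot: [-0.001, 0.862, 0.506, -0.001]
contact_force: [-0.0, -0.7, -1.9]
width: 0.365
grip_force: 59.5
```

```bash
python3 - <<'E'
from h import *
s,c,W=wcloud(); print(s['position'],s['tcp_rot'])
z=c['z_map']
cv2.imwrite('pics/w2.png',c['color'][...,::-1])
m=(W[...,2]>.19)&(W[...,2]<.24)&(z>0)&(c['color'].min(-1)>120); p=W[m]; print(m.sum(),p.mean(0),np.median(p[:,2])); 
A=np.c_[p[:,:2]-p[:,:2].mean(0),np.ones(len(p))]
g=np.abs(p[:,2]-np.median(p[:,2]))<.004; print(np.linalg.lstsq(A[g],p[g,2],rcond=None)[0],g.sum(),cv2.minEnclosingCircle(p[g][:,:2].astype(np.float32)))
E
```

```text
[ 0.57403242 -0.32386944  0.17182624] [-1.08320025e-03  8.62363482e-01  5.06288172e-01 -5.81897003e-04]
4887 [ 0.57465395 -0.32220687  0.21334693] 0.21338906696499793
[-0.01006824 -0.00466308  0.21334693] 4887 ((0.5762616991996765, -0.31920385360717773), 0.020724931731820107)
```

View pics/w2.png

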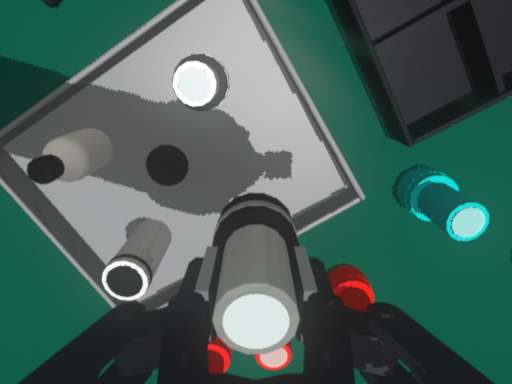

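The picture shows the lens gripped upright in the fingers (glass at 256,320), clear of the tray. The other items haven't moved.

Request:
{"api": "carry_out", "payload": {"moves": [[0,0,2,-0.002,0.02,0.005,0.025],[0,0,6,-0.006,0.06,0.005,0.025],[0,0,10,-0.011,0.11,0.005,0.025],[0,0,15,-0.016,0.16,0.005,0.025],[0,0,20,-0.021,0.21,0.005,0.025],[0,0,25,-0.026,0.26,0.005,0.025],[0,0,30,-0.031,0.31,0.005,0.025],[0,0,34,-0.035,0.355,0.005,0.025],[0,0,37,-0.038,0.39,0.005,0.025],[0,0,38.5,-0.04,0.412,0.005,0.025],[0,0,38.5,-0.04,0.412,0.005,0.025],[0,0,38.5,-0.04,0.412,0.005,0.025]]}}

```text
t: 6.82
position: [0.5347, 0.0858, 0.1783]
tcp_rot: [0.0, 0.648, 0.762, -0.0]
contact_force: [0.2, -1.0, -1.6]
width: 0.357
grip_force: 59.3
```

```bash
python3 - <<'E'
from h import *
s,c,W=wcloud(); print(s['position'],s['tcp_rot'],s['width'])
col=c['color'].astype(int)
for nm,m in(('pad',(np.abs(W[...,2]-.033)<.006)&(col.min(-1)>170)),('plate',(np.abs(W[...,2]-.028)<.006)&(col.max(-1)<170))):
    p=W[m]; print(nm,m.sum(),np.median(p[:,2]),p[:,:2].min(0),p[:,:2].max(0),cv2.minEnclosingCircle(p[:,:2].astype(np.float32)))
c=shot('top'); W=cloud(c); Z=W[...,2]
m=(c['color'].min(-1)>190)&(Z>.022)&(Z<.045)&(W[...,1]>0)&(W[...,1]<.2)&(W[...,0]>.45)&(W[...,0]<.65)
print('top',m.sum(),W[m].mean(0))
E
```

```text
[0.53473996 0.0857908  0.17825438] [ 3.27455165e-04  6.48046448e-01  7.61600643e-01 -3.92852880e-04] 0.3565437907502208
pad 9576 0.03269973013672964 [0.48820497 0.00877096] [0.59404366 0.1467739 ] ((0.5389164686203003, 0.07609034329652786), 0.07835976779460907)
plate 2892 0.028777621359348693 [ 0.47618905 -0.13807724] [0.85299306 0.14781853] ((0.6644178628921509, 0.008491151034832), 0.22418083250522614)
top 227 [0.53681449 0.0660165  0.03192457]
```

Request:
{"api": "carry_out", "payload": {"moves": [[0,0,0,-0.001,0.002,-0.03,0.025],[0,0,0,-0.001,0.002,-0.06,0.025],[0,0,0,-0.001,0.002,-0.085,0.025],[0,0,0,-0.001,0.002,-0.098,0.025],[0,0,0,-0.001,0.002,-0.103,0.025],[0,0,0,-0.001,0.002,-0.105,0.025],[0,0,0,-0.001,0.002,-0.105,0.025]]}}

```text
t: 7.8
position: [0.5343, 0.0894, 0.0739]
tcp_rot: [0.0, 0.647, 0.762, 0.001]
contact_force: [1.5, -0.3, -0.5]
width: 0.361
grip_force: 59.5
```

Request:
{"api": "carry_out", "payload": {"moves": [[0,0,0,0,0,-0.001,0.025],[0,0,0,0,0,-0.001,0.025]]}}

```text
t: 8.05
position: [0.5339, 0.0895, 0.0726]
tcp_rot: [0.0, 0.647, 0.762, 0.0]
contact_force: [0.3, 0.8, -2.2]
width: 0.363
grip_force: 59.5
```

Request:
{"api": "carry_out", "payload": {"moves": [[0,0,0,0,0,-0.001,0.025],[0,0,0,0,0,-0.001,0.025]]}}

```text
t: 8.3
position: [0.5339, 0.0894, 0.0718]
tcp_rot: [0.0, 0.647, 0.762, 0.0]
contact_force: [-0.8, -0.4, 4.4]
width: 0.361
grip_force: 60.0
```

Request:
{"api": "carry_out", "payload": {"moves": [[0,0,0,0,0,0,0.034],[0,0,0,0,0,0,0.04],[0,0,0,0,0,0,0.055],[0,0,0,0,0,0,0.075],[0,0,0,0,0,0,0.075],[0,0,0,0,0,0,0.075],[0,0,0,0,0,0.02,0.075],[0,0,0,0,0,0.06,0.075],[0,0,0,0,0,0.11,0.075],[0,0,0,0,0,0.14,0.075],[0,0,0,0,0,0.14,0.075]]}}

```text
t: 9.68
position: [0.5352, 0.0896, 0.2137]
tcp_rot: [0.001, 0.647, 0.762, 0.002]
contact_force: [0.1, 0.2, 0.7]
width: 0.879
grip_force: 0.0
```

```bash
python3 - <<'E'
from h import *
s,c,W=wcloud(); print(s['position'],s['tcp_rot'],s['width'],s['contact_force'])
Z=W[...,2]; col=c['color'].astype(int)
cv2.imwrite('pics/w3.png',c['color'][...,::-1])
near=(np.abs(W[...,0]-.534)<.06)&(np.abs(W[...,1]-.089)<.06)
m=(np.abs(Z-.112)<.005)&near; p=W[m]; print('lenstop',m.sum(),np.median(p[:,2]),cv2.minEnclosingCircle(p[:,:2].astype(np.float32)))
m=(np.abs(Z-.033)<.005)&(col.min(-1)>150)&near; p=W[m]
print('pad',m.sum(),p[:,:2].min(0),p[:,:2].max(0),cv2.minEnclosingCircle(p[:,:2].astype(np.float32)))
E
```

```text
[0.5352377  0.08964365 0.21371589] [0.00121337 0.64727551 0.76225151 0.00236273] 0.8793616516861814 [0.11905154 0.17758412 0.70871085]
lenstop 1363 0.11336052337955407 ((0.5335043668746948, 0.08993213623762131), 0.01607576198875904)
pad 6698 [0.48622348 0.02901328] [0.59305159 0.14729773] ((0.5441879034042358, 0.08175819367170334), 0.07155958563089371)
```

View pics/w3.png

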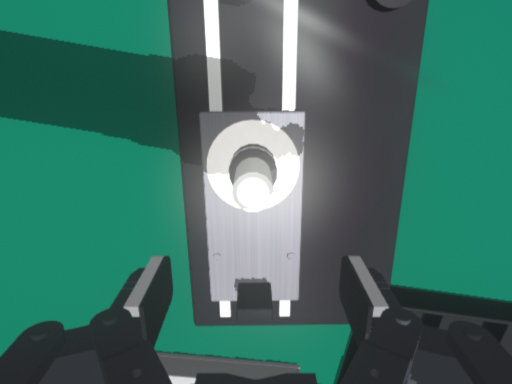

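The lens stands upright in the centre of the pad: foot and pad are both at about (253,165), and the handle is at (254,298). Next I go behind the handle with the fingers shut.

Request:
{"api": "carry_out", "payload": {"moves": [[0,0,0,0.007,-0.045,0,0.075],[0,0,0,0.015,-0.095,0,0.05],[0,0,0,0.023,-0.145,0,0.02],[0,0,0,0.029,-0.184,0,0],[0,0,0,0.029,-0.184,0,0],[0,0,0,0.029,-0.184,-0.05,0],[0,0,0,0.029,-0.184,-0.1,0],[0,0,0,0.029,-0.184,-0.14,0],[0,0,0,0.029,-0.184,-0.165,0],[0,0,0,0.029,-0.184,-0.165,0],[0,0,0,0.029,-0.184,-0.165,0]]}}

```text
t: 11.1
position: [0.5629, -0.0942, 0.0466]
tcp_rot: [0.0, 0.647, 0.762, 0.0]
contact_force: [0.5, -0.6, 0.5]
width: -0.001
grip_force: 0.0
```

Request:
{"api": "carry_out", "payload": {"moves": [[0,0,0,-0.0013,0.008,0,0],[0,0,0,-0.0025,0.015,0,0],[0,0,0,-0.0032,0.019,0,0],[0,0,0,-0.0037,0.022,0,0],[0,0,0,-0.004,0.024,0,0],[0,0,0,-0.0043,0.026,0,0],[0,0,0,-0.0047,0.028,0,0],[0,0,0,-0.005,0.03,0,0],[0,0,0,-0.0053,0.032,0,0],[0,0,0,-0.0058,0.035,0,0],[0,0,0,-0.0063,0.038,0,0],[0,0,0,-0.0068,0.041,0,0]]}}

```text
t: 12.6
position: [0.5558, -0.0534, 0.0463]
tcp_rot: [-0.0, 0.647, 0.762, -0.0]
contact_force: [0.2, -1.6, 0.3]
width: -0.0
grip_force: 1.0
```

Request:
{"api": "carry_out", "payload": {"moves": [[0,0,0,-0.0005,0.003,0,0],[0,0,0,-0.0012,0.007,0,0],[0,0,0,-0.002,0.012,0,0],[0,0,0,-0.0028,0.017,0,0],[0,0,0,-0.0037,0.022,0,0],[0,0,0,-0.0045,0.027,0,0],[0,0,0,-0.0053,0.032,0,0],[0,0,0,-0.0062,0.037,0,0],[0,0,0,-0.007,0.042,0,0],[0,0,0,-0.0077,0.046,0,0],[0,0,0,-0.0082,0.049,0,0],[0,0,0,-0.0085,0.051,0,0]]}}

```text
t: 14.1
position: [0.5473, -0.0025, 0.0462]
tcp_rot: [-0.0, 0.647, 0.762, -0.0]
contact_force: [-1.2, -2.2, -0.7]
width: -0.001
grip_force: 1.0
```

```bash
python3 - <<'E'
from h import *
s=r.sense(); print(s['position'],s['contact_force'])
c=shot('scene'); cv2.imwrite('pics/s2.png',cv2.resize(c['color'][150:290,200:430,::-1],None,fx=3,fy=3,interpolation=cv2.INTER_CUBIC))
W=cloud(c);Z=W[...,2]
m=(np.abs(Z-.035)<.012)&(c['color'].min(-1)>190)&(W[...,1]>0.05)&(W[...,1]<.3)&(W[...,0]>.43)&(W[...,0]<.6)
p=W[m];print('pad',m.sum(),p.mean(0),p.min(0),p.max(0))
E
```

```text
[ 0.54730728 -0.00245352  0.04623223] [-1.15646198 -2.24004608 -0.66357622]
pad 553 [0.53421403 0.1439312  0.03149339] [0.45056438 0.05205748 0.02303585] [0.5866784  0.29869029 0.0435519 ]
```

View pics/s2.png

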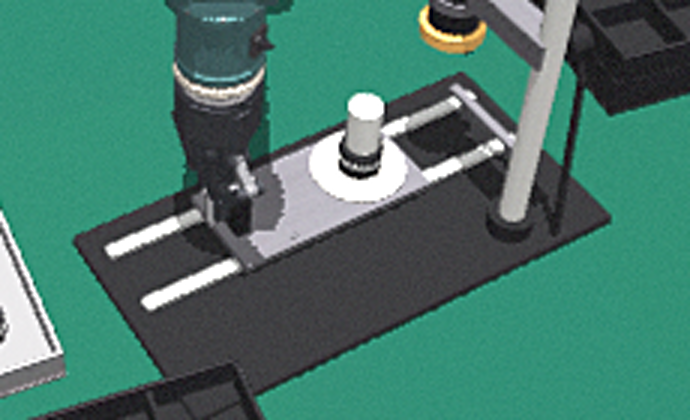

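The lens (363,125 in the crop) rides upright in the middle of the pad, and the fingers are pushing squarely on the handle. I keep pushing.

Request:
{"api": "carry_out", "payload": {"moves": [[0,0,0,-0.0005,0.003,0,0],[0,0,0,-0.0012,0.007,0,0],[0,0,0,-0.002,0.012,0,0],[0,0,0,-0.0028,0.017,0,0],[0,0,0,-0.0037,0.022,0,0],[0,0,0,-0.0045,0.027,0,0],[0,0,0,-0.0053,0.032,0,0],[0,0,0,-0.0062,0.037,0,0],[0,0,0,-0.007,0.042,0,0],[0,0,0,-0.0077,0.046,0,0],[0,0,0,-0.0082,0.049,0,0],[0,0,0,-0.0085,0.051,0,0]]}}

```text
t: 15.65
position: [0.5389, 0.0485, 0.0463]
tcp_rot: [0.0, 0.647, 0.762, -0.0]
contact_force: [-1.2, -1.8, -0.2]
width: 0.002
grip_force: 1.0
```

Request:
{"api": "carry_out", "payload": {"moves": [[0,0,0,-0.0003,0.002,0,0],[0,0,0,-0.0007,0.004,0,0],[0,0,0,-0.001,0.006,0,0],[0,0,0,-0.0013,0.008,0,0],[0,0,0,-0.0017,0.01,0,0],[0,0,0,-0.002,0.012,0,0],[0,0,0,-0.0023,0.014,0,0],[0,0,0,-0.0027,0.016,0,0],[0,0,0,-0.003,0.018,0,0],[0,0,0,-0.0033,0.02,0,0],[0,0,0,-0.0037,0.022,0,0],[0,0,0,-0.004,0.024,0,0]]}}

```text
t: 17.15
position: [0.5349, 0.0725, 0.0463]
tcp_rot: [-0.0, 0.647, 0.762, -0.0]
contact_force: [-1.6, -2.9, 0.6]
width: -0.001
grip_force: 1.0
```

Request:
{"api": "carry_out", "payload": {"moves": [[0,0,0,-0.0003,0.002,0,0],[0,0,0,-0.0007,0.004,0,0],[0,0,0,-0.001,0.006,0,0],[0,0,0,-0.0013,0.008,0,0],[0,0,0,-0.0017,0.01,0,0],[0,0,0,-0.002,0.012,0,0]]}}

```text
t: 17.9
position: [0.5329, 0.0845, 0.0463]
tcp_rot: [0.0, 0.647, 0.762, 0.0]
contact_force: [-1.5, -2.3, 0.9]
width: 0.0
grip_force: 1.0
```

Request:
{"api": "carry_out", "payload": {"moves": [[0,0,0,-0.0003,0.002,0,0],[0,0,0,-0.0007,0.004,0,0],[0,0,0,-0.001,0.006,0,0],[0,0,0,-0.0013,0.008,0,0]]}}

```text
t: 18.4
position: [0.5324, 0.0875, 0.0464]
tcp_rot: [0.002, 0.648, 0.761, -0.002]
contact_force: [-0.1, -16.4, 0.5]
width: -0.001
grip_force: 8.1
```

Stop reached: the force rose to 16 N and the motion stalled. I back off.

Request:
{"api": "carry_out", "payload": {"moves": [[0,0,0,0.0005,-0.003,0,0],[0,0,0,0.001,-0.006,0,0],[0,0,0,0.002,-0.012,0,0],[0,0,0,0.005,-0.03,0,0],[0,0,0,0.01,-0.06,0,0],[0,0,0,0.015,-0.09,0.02,0],[0,0,0,0.015,-0.1,0.06,0],[0,0,0,0.015,-0.1,0.11,0],[0,0,0,0.015,-0.1,0.16,0],[0,0,0,0.015,-0.1,0.16,0]]}}

```text
t: 19.65
position: [0.5493, -0.0089, 0.2103]
tcp_rot: [0.003, 0.648, 0.762, 0.003]
contact_force: [0.6, -0.4, -0.1]
width: -0.004
grip_force: 0.0
```

```bash
python3 - <<'E'
from h import *
s=r.sense(); print(s['t'],s['position'],s['contact_force'])
c=shot('scene'); cv2.imwrite('pics/s3.png',cv2.resize(c['color'][100:320,100:430,::-1],None,fx=2.4,fy=2.4,interpolation=cv2.INTER_CUBIC))
W=cloud(c);Z=W[...,2]
m=(np.abs(Z-.0745)<.006)&(c['color'].max(-1)<80)&(W[...,1]>0.05)&(W[...,1]<.15)&(W[...,0]>.45)&(W[...,0]<.6)
p=W[m];print('handle',m.sum(),p.mean(0))
E
```

```text
19.65 [ 0.5493096  -0.0089459   0.21033269] [ 0.63485345 -0.36359402 -0.06676661]
handle 61 [0.53376677 0.10425636 0.07514171]
```

View pics/s3.png

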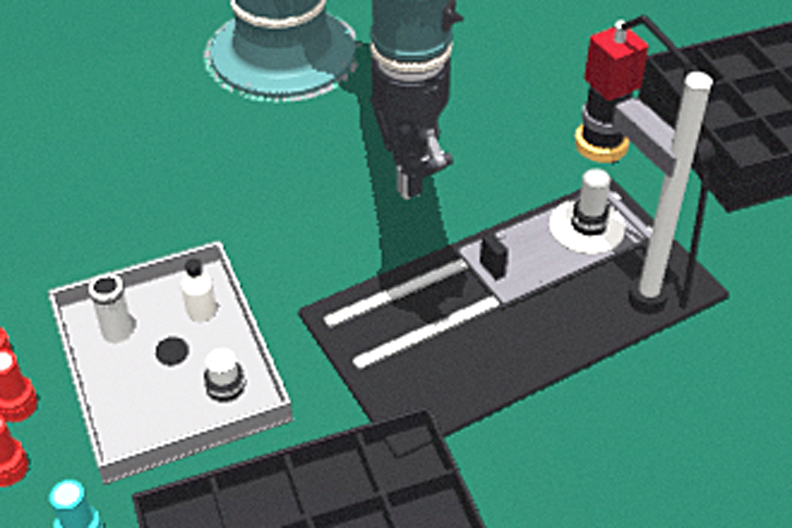

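The lens stands on the pad (593,205) under the camera. The slide is in against its stop, the gripper is clear and the other items are in place.

```bash
python3 -c "
from plant import r
print(r.finish_job())"
```

```text
the job is handed in; nothing more can be done
None
```

The lens is standing upright in the middle of the pad, the slide is pushed in to its stop under the camera, nothing else was moved, and the job is handed in (about 20 s used; no verdict was returned).

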